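# Snap the splash cap onto the wheel's control box and keep it pressed

## Task

Pick up the yellow splash cap and snap it over the brass post on the wheel's control box: feel for where it lands on the post, press straight down until it clicks, and keep pressing after the click until the cap has pushed the orange sprung sealing washer all the way down to its stop. Finish while still holding the cap pressed home there, without ramming it, and do not flip the black switch or disturb the mug, the green tub or the wooden rib.

Things in the scene. Friction and masses are not known exactly. Their poses are not given: they have to be found in the camera images.
- cap_knob (a point): Middle of the grip knob of the loose yellow plastic splash cap (60 g, mass varies), which stands mouth down on the bench. Knob: upright cylinder 24 mm in diameter and 24 mm tall, this point half-way up it. Below the knob is the cap's body, 40 mm in diameter and 38 mm tall; its flat shoulder is 12 mm below this point, its lower rim 50 mm below. z axis up out of the knob, the cap is round.
- cap_mouth (a point): Centre of the cap's open lower rim, on the cap's axis, 50 mm below the middle of the knob. The mouth is a hole 25 mm in diameter through a lip 4 mm thick; above the lip the cap is hollow, 33 mm wide, up to 34 mm above this point.
- cap: The whole yellow cap; origin at the centre of its lower rim, z up.
- control_box: Fixed blue painted steel control box, 120 mm (its x) by 200 mm (its y) by 55 mm tall on rubber levelling feet; it stands 0 to 20 mm clear of the bench. Origin at the centre of its underside. The brass post stands on its top at y = -55 mm in its own frame, the black switch at y = +60 mm.
- post_foot (a point): Foot of the fixed upright brass post, on its axis, on the top face of the box; z is up along the post. Flange 46 mm in diameter and 4 mm thick, stem 22 mm in diameter up to 30 mm, then a cone that narrows to 12 mm in diameter at the tip, 40 mm above this point. The washer goes round the stem's lower part.
- post_catches (a point): Point on the post's axis level with its four steel spring catches, 22 mm above the foot; they bulge 3.5 mm out of the stem. The cap's lip meets them with the rim about 5 mm above this point; some 7 to 13 N pushes it past them, then the force falls off and even draws the cap down (the click) as the rim passes from 3 to 8 mm below this point; 9 mm below it the rim meets the orange washer and the force climbs again, to its stop.
- washer (a joint): Orange sealing washer, a ring 38 mm in diameter and 4 mm thick around the post's stem, carried by a spring above the flange. Value: how far it is pressed down, 0 m free (its top 13 mm above the post's foot) to 0.005 m at its stop (top 8 mm above the foot). The spring takes about 1 N to start and 13 N at the stop; it pushes back up when let go.
- toggle_tip (a point): Tip of the small black toggle switch on top of the control box, about 34 mm above the box's top; a light touch flips it. Leave it alone.
- mug_mid (a point): Bystander: speckled beige stoneware mug, 80 mm in diameter, 90 mm tall, with a handle; this point on its axis half-way up. Leave it alone.
- tub_mid (a point): Bystander: green plastic tub with a twist cap, 80 mm in diameter, 85 mm tall; this point on its axis half-way up. Leave it alone.
- rib_mid (a point): Bystander: flat teak potter's rib, about 96 by 46 mm, 7 mm thick, lying on the bench; this point is its middle. Leave it alone.
Mind the look-alikes: they are no part of the job. Leave any red or white look-alike of the cap alone.

How it is judged (in metres and radians):
On the way, in this order (a step that is already met when the one before it is completed fails the run):
1. the cap is lifted clear of the bench (height (world z) of cap_mouth above 0.03 m), for 0.1 s.
2. the cap is clicked onto the post: its lip is below the catches, square on the post (z of cap_mouth in the frame of post_foot below 0.015 m and horizontal distance between cap_mouth and post_foot below 0.004 m and angle between the z axis of cap_mouth and the z axis of post_foot, either way round below 0.1 rad), for 0.1 s.
At the end, for the whole second after the job is handed in: The cap sits clicked on the post (within 4 mm of its axis, within 0.1 rad of upright, rim less than 10.5 mm above the post's foot), the washer is pressed down more than 3.5 mm of its 5 mm, and the gripper is still on the cap with more than 3 N, through the last second (value of joint washer above 0.0035 m and z of cap_mouth in the frame of post_foot below 0.0105 m and horizontal distance between cap_mouth and post_foot below 0.004 m and angle between the z axis of cap_mouth and the z axis of post_foot, either way round below 0.1 rad and contact force between the fingers and cap above 3 N); the arm keeps its last pose, push and grip.
It fails at once if the cap is rammed onto the box (over 60 N) (contact force between cap and control_box above 60 N).
It fails at once if the switch is flipped (distance of toggle_tip from where it was at the start of the episode above 0.006 m).
It fails at once if the mug is disturbed (distance of mug_mid from where it was at the start of the episode above 0.02 m).
It fails at once if the tub is disturbed (distance of tub_mid from where it was at the start of the episode above 0.02 m).
It fails at once if the rib is disturbed (distance of rib_mid from where it was at the start of the episode above 0.02 m).
It also fails if it takes over 48 s, if anything falls off the work surface, if the arm or the gripper's body presses on something with over 40 N, if the wrist force passes 120 N, or if a joint passes its speed limit or range.

## Robot

A 7-joint arm with a two-finger parallel gripper is mounted at the origin on the work surface. World frame = base frame: x ahead of the robot, y to its left, z up, the work surface at z = 0. Lengths are in mm, angles in rad, forces in N, time in s.
With the tool pointing down it reaches from about 400 to 875 mm from the base axis. Payload 4.4 kg.
Tool frame: the origin (TCP) lies at the very end of the fingers, on their centre line; the grasp point (between the pads) lies 19 mm behind it; y points along the fingers, z is the direction in which the jaws open and shut, and the axes are right-handed (so a half turn about y gives the same grasp; the last joint's range is limited). The gripper opens to 85 mm and grips with 20 to 120 N. Pads are 22 mm wide; open, the fingers measure 114 mm over their backs; the gripper's body (76 mm by 85 mm) begins 54 mm behind the grasp point. The pads swing forward as they close: fully open they stand 13 mm farther back than shut.
Start: joints at [-1.254, 0.628, 0.038, 1.517, -0.027, 0.996, -0.02], TCP at [242.765, 602.978, 231.313] pointing down, gripper open.
Joint ranges: [-3.06, 3.06], [-0.37, 2.12], [-1.25, 1.32], [0.18, 2.47], [-1.1, 4.24], [0.23, 1.98], [-2.94, 2.94]. Speed limits (rad/s): [2.57, 2.57, 3.14, 3.14, 3.14, 3.14, 3.14].

## Interface

Orientations are given as a rotation vector (axis times angle).
In Python, from rig import sense, capture, job_done gives the robot as it stands.
- The arm moves only by the tool play_rows, never from a script. Its argument "rows" is a list that holds one entry, the list of rows, each a list of 7 numbers: the turn, a rotation vector about the tool's x, y, z in rad, then the shift along the tool's x, y, z in mm, then the finger opening in mm, from 0 to 85.4. In form: [[[wx, wy, wz, tx, ty, tz, hand], ...]]. A call has exactly 8 rows; each row shifts and turns the commanded pose from where the row before left it, along the tool's axes as they then stand; what a row does not reach is not made up. A row lasts 1/8 s, in which the tool goes at most 62.5 mm and 10.7 degrees, less where a joint would pass 70% of its speed; a pose out of reach is approached as far as the arm can. A call is refused whole if a number of a shift passes 62.5 or a number of a turn 0.188, either way. A call with a gripper value outside its range is refused whole. The fingers move at their own pace and stop on an object; "force" is the grip in N (left out, the last holds). Time passes only in rows, so rows that do not move let the fingers close, or fill a call up. It gives the time, the measured TCP pose, the force and the opening at its end, in the units of the state.
- sense(): the state, without advancing time (a new reading comes with each control period).
- capture(name): name is "scene" or "top"; returns a dict with "color" (400x640x3 uint8, red, green, blue), "vertical_fov" (degrees; the focal length in pixels is half the picture's height over the tangent of half this angle, whatever the lens; pixels are square), "cx", "cy" (the principal point, pixels), "k1" (the pictures are not rectified: a ray, as slopes to the right and down, at radius r is drawn at 1 + k1 r^2 times it, then the intrinsics apply), "T" (4x4, takes a point from camera to world coordinates). Camera axes: x right, y up, looking along -z (the intrinsics and any distortion apply to the point x, -y, -z); pixel columns grow to the right and rows downward; lengths in mm; the calibration is good to about 2 mm. A picture is of the moment at which its call begins. There is no depth.
- job_done(): hands the job in, once; it reports no verdict.
The state is a dict: "time": time; "joints": joint angles; "dq": joint speeds; "joint_efforts": joint torques, N m; "ee_pos": TCP position; "eef_rot": TCP orientation; "wrist_force": force on the tool from outside, world axes, zero at the start; "moment": the same for the moment, N m; "width": finger opening in mm.
Only numpy, scipy, OpenCV 4.12 (cv2) and the standard library are available. Lean on these libraries where they do the work, as an engineer would, in place of code of your own. Each camera call takes 0.05 s, during which the arm holds its last target.

## Working session

There is one attempt and no reset: what is moved stays moved. The work goes in short steps, Python scripts to look and compute and a tool call to move; the robot and the scene stay as the last step left them, time stands still between calls to the robot, and variables do not carry over. Pictures are saved under pics/ and viewed, and the job is handed in when it is done.

Besides the shell and the picture viewer there is one more tool, called after "Request:" by a JSON object that holds its "api" and its "payload". play_rows: Moves the arm, as the interface text tells. Its arguments: {"type":"object","properties":{"rows":{"type":"array"},"force":{"type":"number"}},"required":["rows"]}

```bash
mkdir -p pics; ls
python3 - <<'E'
from rig import sense,capture
import cv2,numpy as np
s=sense();print(s)
for n in("scene","top"):
    c=capture(n);cv2.imwrite(f"pics/{n}0.png",c["color"][:,:,::-1]);print(n,{k:c[k] for k in c if k!="color"})
    np.savez(f"{n}0.npz",**c)
E
```

```text
pics
{'time': 0.0, 'joints': array([-1.25380872,  0.62939668,  0.03846172,  1.51837983, -0.02698559,
        0.99626915, -0.02000282]), 'dq': array([ 3.38884992e-04, -1.42278320e-05, -2.88689655e-04,  1.49177918e-03,
        2.46394665e-04,  9.18289888e-04,  1.13236930e-03]), 'joint_efforts': array([-8.93795077e-04, -5.63411701e+01,  1.22587178e+00, -1.93439555e+01,
        1.10212711e-02,  1.03773750e-02,  9.01685723e-06]), 'ee_pos': array([242.53424888, 602.38090651, 230.35290068]), 'eef_rot': array([-1.55176644,  0.30064616, -0.30014589]), 'wrist_force': array([-0.33444278,  1.12896191, -0.23742044]), 'moment': array([-0.03325977, -0.04571833,  0.01460304]), 'width': 85.51654726406291}
scene {'vertical_fov': 45.590906791573936, 'cx': 324.219275462162, 'cy': 199.2235948742263, 'k1': -0.13310709113678282, 'T': array([[-1.25901103e-01, -5.37306206e-01,  8.33937020e-01,
         1.55847990e+03],
       [ 9.92014085e-01, -7.45837514e-02,  1.01711944e-01,
         1.18307248e+02],
       [ 7.54769263e-03,  8.40082916e-01,  5.42405501e-01,
         6.89497461e+02],
       [ 0.00000000e+00,  0.00000000e+00,  0.00000000e+00,
         1.00000000e+00]])}
top {'vertical_fov': 51.036952673500736, 'cx': 322.2735623726325, 'cy': 207.09920226816476, 'k1': -0.0499371786187217, 'T': array([[-2.88794999e-02,  9.88309332e-01, -1.49701835e-01,
         4.75643815e+02],
       [-9.99074354e-01, -3.33159175e-02, -2.72118540e-02,
        -2.36544867e+01],
       [-3.18811832e-02,  1.48777399e-01,  9.88356654e-01,
         9.39795135e+02],
       [ 0.00000000e+00,  0.00000000e+00,  0.00000000e+00,
         1.00000000e+00]])}
```

View pics/scene0.png

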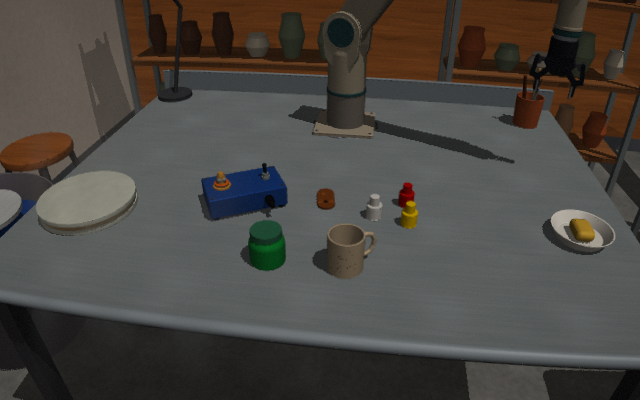

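View pics/top0.png

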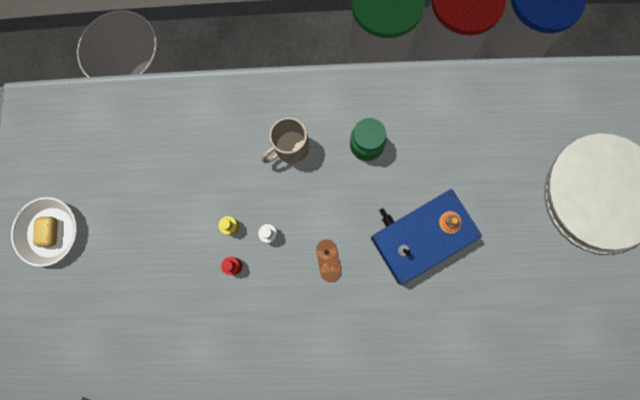

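Candidates for the cap:
- yellow cap: scene (409,215), top (228,226)
- white look-alike: scene (374,207), top (267,233)
- red look-alike: scene (406,195), top (231,266)
- yellow sponge in a bowl: scene (582,230), top (45,232)

I choose the yellow one at top (228,226). The post is on the box at top (452,222), and the switch is at top (405,251). Next I check this in close crops.

```bash
cat > h.py <<'E'
import numpy as np,cv2
def ray(c,u,v):
    f=200/np.tan(np.radians(float(c["vertical_fov"]))/2)
    K=np.array([[f,0,float(c["cx"])],[0,f,float(c["cy"])],[0,0,1]])
    p=cv2.undistortPoints(np.array([[[u,v]]],float),K,np.array([float(c["k1"]),0,0,0,0]),)[0,0]
    # model: drawn = ray*(1+k1 r^2)
    T=c["T"];d=T[:3,:3]@np.array([p[0],-p[1],-1.]);return T[:3,3],d/np.linalg.norm(d)
def plane(c,u,v,z):
    o,d=ray(c,u,v);return o+d*(z-o[2])/d[2]
def tri(r1,r2):
    (a,d),(b,e)=r1,r2
    M=np.stack([d,-e],1);t=np.linalg.lstsq(M,b-a,rcond=None)[0]
    p=a+d*t[0];q=b+e*t[1];return (p+q)/2,np.linalg.norm(p-q)
def proj(c,P):
    f=200/np.tan(np.radians(float(c["vertical_fov"]))/2)
    q=c["T"][:3,:3].T@(np.asarray(P,float)-c["T"][:3,3]);x,y=q[0]/-q[2],-q[1]/-q[2];s=1+float(c["k1"])*(x*x+y*y)
    return np.array([f*x*s+float(c["cx"]),f*y*s+float(c["cy"])])
def crop(img,u,v,h,k,name):
    u,v=int(u),int(v);p=img[v-h:v+h,u-h:u+h,::-1]
    return cv2.resize(p,None,fx=k,fy=k,interpolation=cv2.INTER_CUBIC)
E
python3 - <<'E'
from h import *
s=dict(np.load("scene0.npz"));t=dict(np.load("top0.npz"))
a=np.hstack([crop(s["color"],409,210,25,8,0),crop(t["color"],228,226,25,8,0)])
b=np.hstack([crop(s["color"],240,185,50,4,0),crop(t["color"],430,232,50,4,0)])
cv2.imwrite("pics/crop0.png",np.vstack([a,b])[:,:])
b=np.vstack([np.hstack([crop(s["color"],222,182,20,15,0),crop(t["color"],452,222,20,15,0)])])
cv2.imwrite("pics/crop1.png",b)
for n,c in(("s",s),("t",t)):
    h=cv2.cvtColor(c["color"],cv2.COLOR_RGB2HSV)
    for nm,lo,hi in(("yel",(22,170,60),(35,255,255)),("org",(5,150,120),(19,255,255)),("blue",(105,120,40),(130,255,255))):
        m=cv2.inRange(h,lo,hi);k,l,st,ce=cv2.connectedComponentsWithStats(m)
        for i in range(1,k):
            if st[i,4]>25: print(n,nm,st[i],ce[i].round(1))
E
```

```text
s yel [401 202  17  26 338] [409.2 215.4]
s org [214 180  16   9  57] [222.5 184.6]
s blue [ 202  166   85   53 2715] [244.6 192.3]
s blue [ 20 200  16  15 136] [ 26.7 205.7]
t org [442 213  18  19 116] [448.  222.8]
t blue [ 511    0   75   33 1870] [548.6  13.3]
t blue [ 372  190  109   94 4758] [424.  237.8]
```

View pics/crop0.png

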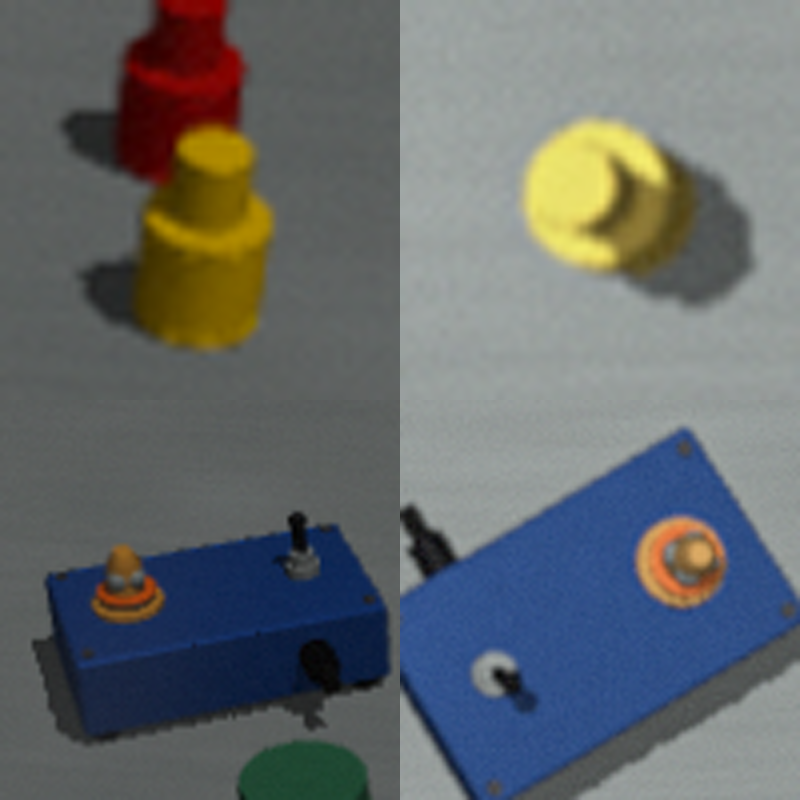

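View pics/crop1.png

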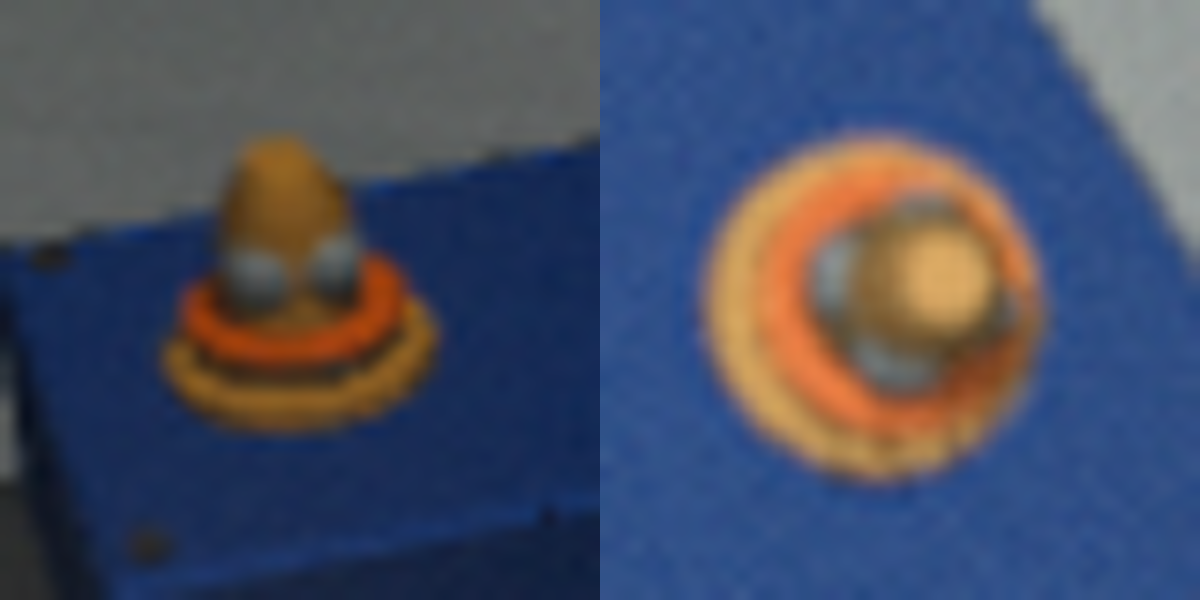

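The crops confirm the yellow cap, unobstructed in front of the red look-alike, with its knob top at scene ~(410.5,203.3) and top ~(224.4,224.3). The post with orange washer and steel catches has its tip at scene ~(220.4,171.5) and top ~(454.5,220.1). The black switch is about 115 mm from it.

Run:
```python
from h import *
from scipy.spatial.transform import Rotation as R
s=dict(np.load("scene0.npz"));t=dict(np.load("top0.npz"))
# refine: flange/box
print("knobtop",tri(ray(s,410.5,203.3),ray(t,224.4,224.3)))
print("plane62 top",plane(t,224.4,224.3,62),"scene",plane(s,410.5,203.3,62))
# whole silhouette check: expected axis base
h=cv2.cvtColor(t["color"],cv2.COLOR_RGB2HSV);m=cv2.inRange(h,(20,90,60),(38,255,255))
k,l,st,ce=cv2.connectedComponentsWithStats(m)
for i in range(1,k):
    if st[i,4]>25: print(st[i],ce[i])
print("tip",tri(ray(s,220.4,171.5),ray(t,454.5,220.1)))
for zb in(55,60,65,70,75):
    print(zb,"tip t",plane(t,454.5,220.1,zb+40).round(1),"fl t",plane(t,449.85,222.2,zb+4).round(1),"tip s",plane(s,220.4,171.5,zb+40).round(1))
# toggle tip: scene crop (297,518)->, top (527-400? )
print("toggle",tri(ray(s,190+297/4-.4,135+(517-400)/4-.4),ray(t,380+(530-400)/4-.4,182+(703-400)/4-.4)))
# box top corners in top view; feet corners
for (u,v) in((380+285/4,182+28/4),):
  for z in (55,65,75):print(plane(t,u,v,z))
Rm=R.from_rotvec([-1.55176644,0.30064616,-0.30014589]).as_matrix();print(Rm.round(3))
for n,P in(("mug",None),):pass
print("mug",plane(t,290,143,60),"tub",plane(t,368,140,50),"white",plane(t,267,233,40),"red",plane(t,231,266,40))
```

```text
knobtop (array([578.92424431, 210.1758491 ,  59.45619803]), np.float64(0.8196166865133683))
plane62 top [578.60918126 209.92197607  62.        ] scene [583.06562556 209.39590061  62.        ]
[ 33 217  24  30 610] [ 44.60655738 231.35901639]
[219 216  21  19 312] [228.69871795 225.49038462]
tip (array([ 567.15985741, -264.62849921,  103.97009819]), np.float64(0.8697537323409337))
55 tip t [ 568.  -266.8   95. ] fl t [ 567.9 -267.    59. ] tip s [ 551.8 -271.    95. ]
60 tip t [ 567.5 -265.3  100. ] fl t [ 567.3 -265.6   64. ] tip s [ 560.3 -267.7  100. ]
65 tip t [ 567.  -263.9  105. ] fl t [ 566.8 -264.2   69. ] tip s [ 568.8 -264.4  105. ]
70 tip t [ 566.4 -262.4  110. ] fl t [ 566.3 -262.9   74. ] tip s [ 577.2 -261.2  110. ]
75 tip t [ 565.9 -261.   115. ] fl t [ 565.8 -261.5   79. ] tip s [ 585.7 -257.9  115. ]
toggle (array([ 495.66911753, -173.93433652,   94.24693532]), np.float64(5.95150542292516))
[ 639.50607185 -276.40295377   55.        ]
[ 637.65409222 -273.54637763   65.        ]
[ 635.80211259 -270.68980149   75.        ]
[[ 0.928 -0.001  0.374]
 [-0.374 -0.002  0.928]
 [ 0.    -1.    -0.002]]
mug [752.76319479  66.94802888  60.        ] tub [ 756.12760458 -103.97852747   50.        ] white [559.29789746 122.38276513  40.        ] red [490.54443002 201.03514368  40.        ]
```

Knob axis is at about (579,210). The post axis is at about (567,-264.5), with the box top at z≈64–67. First leg: turn the jaws clear of the look-alikes and travel high.

Request:
{"api": "play_rows", "payload": {"rows": [[[0,0.18,0,0,0,0,85],[0,0.18,0,0,0,0,85],[0,0,0,25,0,-3,85],[0,0,0,40,0,-5,85],[0,0,0,45,0,-5,85],[0,0,0,45,0,-5,85],[0,0,0,45,0,-5,85],[0,0,0,45,0,-5,85]]]}}

```text
time: 1.1
ee_pos: [406.0, 413.3, 231.2]
eef_rot: [-1.493, 0.579, -0.58]
wrist_force: [0.3, 0.2, 0.7]
width: 84.7
```

```bash
cat >> h.py <<'E'
from scipy.spatial.transform import Rotation as R
def rel(target):
    from rig import sense
    s=sense();M=R.from_rotvec(s["eef_rot"]).as_matrix()
    print("t",s["time"],"pos",s["ee_pos"].round(2),"F",s["wrist_force"].round(2),"M",s["moment"].round(3),"w",round(s["width"],1),"q",s["joints"].round(2))
    print("axes x",M[:,0].round(4),"y",M[:,1].round(4),"z",M[:,2].round(4))
    if target is not None: print("tool delta",(M.T@(np.array(target)-s["ee_pos"])).round(1))
E
python3 -c "
from h import *
rel([579.5,210,120])"
```

```text
t 1.1 pos [405.96 413.29 231.24] F [0.25 0.21 0.72] M [-0.007 -0.032  0.014] w 84.7 q [-0.93  0.53  0.14  1.72 -0.09  0.9   0.07]
axes x [ 0.7378 -0.675   0.0009] y [ 2.0e-04 -1.2e-03 -1.0e+00] z [ 0.675   0.7378 -0.0008]
tool delta [265.2 111.5 -32.8]
```

Request:
{"api": "play_rows", "payload": {"rows": [[[0,0,0,40,0,-5,85],[0,0,0,45,0,-5,85],[0,0,0,45,0,-5,85],[0,0,0,45,15,-5,85],[0,0,0,40,25,-5,85],[0,0,0,30,25,-5,85],[0,0,0,15,30,-2,85],[0,0,0,0,15,0,85]]]}}

```text
time: 2.1
ee_pos: [574.0, 213.3, 119.7]
eef_rot: [-1.494, 0.584, -0.582]
wrist_force: [-0.2, 0.2, -0.9]
width: 85.4
```

Run:
```python
from h import *
from rig import capture
rel([579.5,210,41])
for n in("scene","top"):
    c=capture(n);P=proj(c,[579.5,210,62]);print(n,P)
    im=crop(c["color"],P[0],P[1],40,5,0);globals()[n]=im
cv2.imwrite("pics/a1.png",np.hstack([scene,top]))
```

```text
t 2.1 pos [573.97 213.34 119.72] F [-0.19  0.25 -0.91] M [0.052 0.035 0.002] w 85.4 q [-0.47  0.71  0.11  1.73 -0.11  0.71  0.53]
axes x [ 0.7353 -0.6777  0.    ] y [-0.0022 -0.0024 -1.    ] z [ 0.6777  0.7353 -0.0033]
tool delta [ 6.3 78.7  1.5]
scene [410.7122254  202.51714363]
top [224.36600097 223.8851226 ]
```

View pics/a1.png

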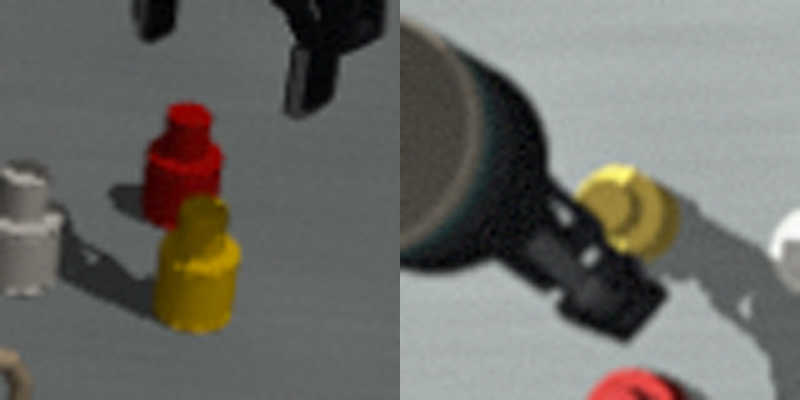

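The view shows the open fingers high above the cap, straddling it, with red and white clear. Now I descend.

Request:
{"api": "play_rows", "payload": {"rows": [[[0,0,0,3,5,1,85],[0,0,0,3,10,0.5,85],[0,0,0,0.3,15,0,85],[0,0,0,0,15,0,85],[0,0,0,0,15,0,85],[0,0,0,0,12,0,85],[0,0,0,0,5,0,85],[0,0,0,0,0,0,85]]]}}

```text
time: 3.2
ee_pos: [579.7, 214.0, 44.0]
eef_rot: [-1.492, 0.581, -0.581]
wrist_force: [0.2, 0.0, 0.4]
width: 85.1
```

Run:
```python
from h import *
from rig import capture
rel([579.5,210,41])
for n in("scene","top"):
    c=capture(n);P=proj(c,[579.5,210,62])
    im=crop(c["color"],P[0],P[1],40,5,0);globals()[n]=im
cv2.imwrite("pics/a2.png",np.hstack([scene,top]))
```

```text
t 3.2 pos [579.69 214.01  43.95] F [0.25 0.02 0.39] M [0.006 0.034 0.015] w 85.1 q [-0.46  0.83  0.09  1.75 -0.13  0.57  0.54]
axes x [ 7.366e-01 -6.763e-01 -2.000e-04] y [-4.e-04 -2.e-04 -1.e+00] z [ 6.763e-01  7.366e-01 -4.000e-04]
tool delta [ 2.6  3.  -3.1]
```

View pics/a2.png

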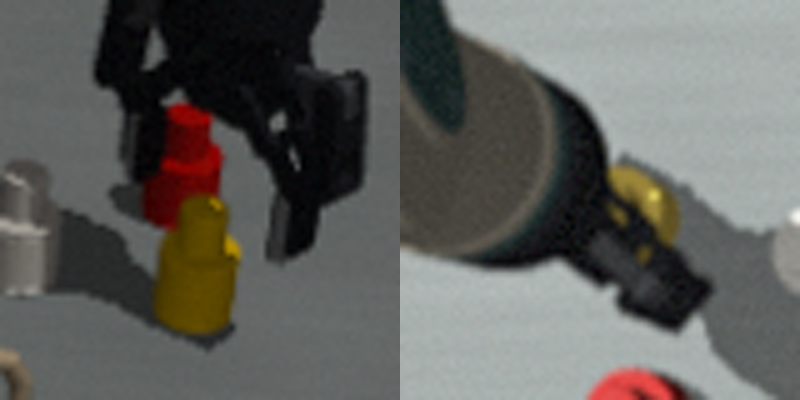

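Request:
{"api": "play_rows", "payload": {"rows": [[[0,0,0,1.3,1.5,-1.5,85],[0,0,0,1.3,1.5,-1.5,85],[0,0,0,0,0,0,50],[0,0,0,0,0,0,30],[0,0,0,0,0,0,20],[0,0,0,0,0,0,15],[0,0,0,0,0,0,15],[0,0,0,0,0,0,15]]], "force": 40}}

```text
time: 4.3
ee_pos: [579.9, 210.3, 41.5]
eef_rot: [-1.491, 0.581, -0.581]
wrist_force: [-0.2, 0.2, 3.5]
width: 22.6
```

Run:
```python
from h import *
from rig import capture
rel([579.5,210,41])
for n in("scene","top"):
    c=capture(n);P=proj(c,[579.5,210,62])
    im=crop(c["color"],P[0],P[1],40,5,0);globals()[n]=im
cv2.imwrite("pics/a3.png",np.hstack([scene,top]))
```

```text
t 4.3 pos [579.88 210.28  41.47] F [-0.2   0.2   3.46] M [ 0.118 -0.041  0.017] w 22.6 q [-0.45  0.83  0.09  1.75 -0.13  0.56  0.55]
axes x [ 7.366e-01 -6.763e-01  1.000e-04] y [ 4.e-04  3.e-04 -1.e+00] z [6.763e-01 7.366e-01 5.000e-04]
tool delta [-0.1  0.5 -0.5]
```

View pics/a3.png

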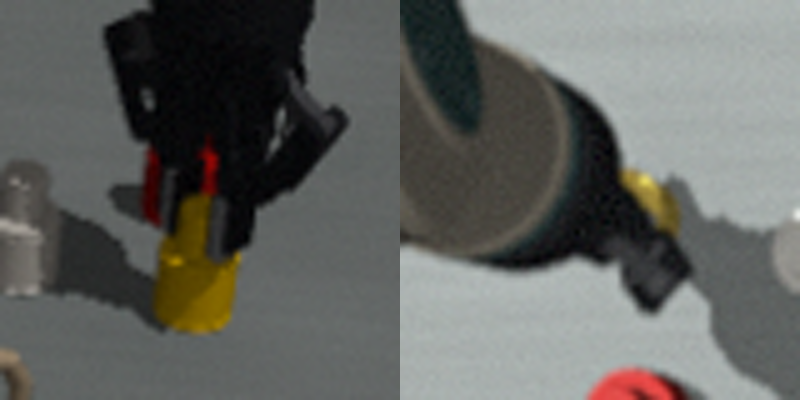

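The knob is held at the expected place (opening ≈ 24 mm). I raise the grip force and lift.

Request:
{"api": "play_rows", "payload": {"rows": [[[0,0,0,0,0,0,10],[0,0,0,0,-6,0,10],[0,0,0,0,-12,0,10],[0,0,0,0,-25,0,10],[0,0,0,0,-30,0,10],[0,0,0,0,-32,0,10],[0,0,0,0,-25,0,10],[0,0,0,0,-15,0,10]]], "force": 70}}

```text
time: 5.4
ee_pos: [580.1, 210.1, 188.2]
eef_rot: [-1.49, 0.58, -0.582]
wrist_force: [-0.0, 0.1, -1.3]
width: 21.8
```

Request:
{"api": "play_rows", "payload": {"rows": [[[0,0,0,10,0,-12,10],[0,0,0,22,0,-25,10],[0,0,0,28,0,-32,10],[0,0,0,28,0,-32,10],[0,0,0,28,0,-32,10],[0,0,0,28,0,-32,10],[0,0,0,28,0,-32,10],[0,0,0,20,0,-24,10]]]}}

```text
time: 6.4
ee_pos: [569.7, -86.3, 184.9]
eef_rot: [-1.493, 0.585, -0.582]
wrist_force: [0.7, 0.2, -0.8]
width: 22.0
```

Run:
```python
from h import *
from rig import capture
rel([567,-264.5,185])
for n in("scene","top"):
    c=capture(n);cv2.imwrite(f"pics/b_{n}.png",c["color"][:,:,::-1])
```

```text
t 6.4 pos [569.69 -86.3  184.95] F [ 0.67  0.18 -0.78] M [-0.006 -0.031 -0.023] w 22.0 q [ 0.03  0.58  0.11  1.78 -0.08  0.79  1.01]
axes x [ 0.7345 -0.6786 -0.0015] y [-0.0031 -0.0012 -1.    ] z [ 0.6786  0.7345 -0.003 ]
tool delta [ 119.     0.2 -132.7]
```

View pics/b_scene.png

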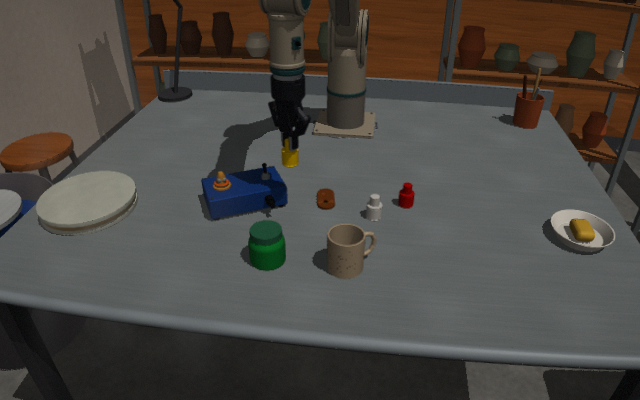

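The cap hangs from the gripper at scene (290,155), clear of everything. I continue to above the post.

Request:
{"api": "play_rows", "payload": {"rows": [[[0,0,0,20,0,-22,10],[0,0,0,25,0,-28,10],[0,0,0,25,0,-28,10],[0,0,0,24,0,-26,10],[0,0,0,16,0,-18,10],[0,0,0,9,0,-10,10],[0,0,0,0,0,0,10],[0,0,0,0,0,0,10]]]}}

```text
time: 7.5
ee_pos: [570.2, -258.4, 185.9]
eef_rot: [-1.491, 0.58, -0.579]
wrist_force: [-0.4, 0.3, -2.3]
width: 21.6
```

Run:
```python
from h import *
from rig import capture
rel([567,-264.5,160])
for n in("scene","top"):
    c=capture(n);P=proj(c,[567,-264.5,115]);print(n,P)
    np.savez(n+"1.npz",**c)
    im=crop(c["color"],P[0],P[1],40,5,0);globals()[n]=im
cv2.imwrite("pics/c1.png",np.hstack([scene,top]))
```

```text
t 7.5 pos [ 570.17 -258.37  185.94] F [-0.39  0.3  -2.32] M [ 0.048 -0.022  0.061] w 21.6 q [ 0.32  0.64  0.1   1.64 -0.08  0.87  1.28]
axes x [ 0.7378 -0.6751 -0.0014] y [-5.0e-04  1.6e-03 -1.0e+00] z [0.6751 0.7378 0.0008]
tool delta [ 1.8 25.9 -6.7]
scene [220.16788568 167.65634796]
top [456.22105482 219.46544468]
```

View pics/c1.png

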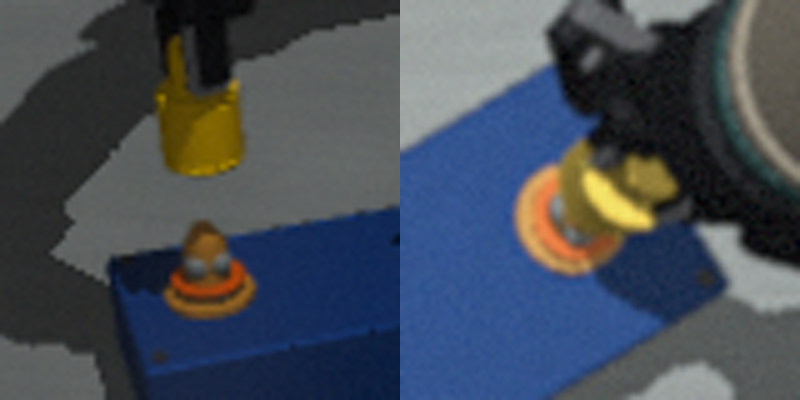

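Run:
```python
from h import *
s=dict(np.load("scene1.npz"))
print(proj(s,[570.2,-258.4,144.5]), proj(s,[570.2,-258.4,182.5]), "obs rim centre",180+201/5-.4,127+158/5-.4)
h=cv2.cvtColor(s["color"],cv2.COLOR_RGB2HSV);m=cv2.inRange(h,(22,150,40),(35,255,255));m[:, :190]=0;m[:,250:]=0
for r in range(140,164): 
    x=np.flatnonzero(m[r]); 
    if len(x):print(r,x.min(),x.max(),(x.min()+x.max())/2)
for zb in(64,66):print(proj(s,[567,-264.5,zb+40]),proj(s,[567,-264.5,zb+4]))
```

```text
[220.86586701 157.92001401] [219.22074427 143.971699  ] obs rim centre 219.79999999999998 158.2
140 214 216 215.0
141 214 216 215.0
142 213 216 214.5
143 213 226 219.5
144 212 227 219.5
145 211 226 218.5
146 211 227 219.0
147 211 227 219.0
148 211 227 219.0
149 212 227 219.5
150 212 227 219.5
151 212 227 219.5
152 212 227 219.5
153 212 227 219.5
154 213 227 220.0
155 213 228 220.5
156 213 228 220.5
157 213 228 220.5
158 213 227 220.0
159 213 227 220.0
160 214 225 219.5
161 215 223 219.0
[220.63883064 171.50009284] [222.16116643 183.82516615]
[220.55340445 170.80396454] [222.0773586 183.1505428]
```

Request:
{"api": "play_rows", "payload": {"rows": [[[0,0,0,1,0,-3,10],[0,0,0,1,3,-3,10],[0,0,0,0,8,0,10],[0,0,0,0,8,0,10],[0,0,0,0,8,0,10],[0,0,0,0,3,0,10],[0,0,0,0,0,0,10],[0,0,0,0,0,0,10]]]}}

```text
time: 8.6
ee_pos: [567.6, -266.2, 156.5]
eef_rot: [-1.492, 0.581, -0.581]
wrist_force: [-0.0, 0.5, -0.7]
width: 21.6
```

Run:
```python
from h import *
from rig import capture
rel([567,-264,140])
for n in("scene","top"):
    c=capture(n);P=proj(c,[567,-264.5,100])
    im=crop(c["color"],P[0],P[1],25,8,0);globals()[n]=im
cv2.imwrite("pics/c2.png",np.hstack([scene,top]))
rel(None)
```

```text
t 8.6 pos [ 567.61 -266.19  156.53] F [-0.01  0.5  -0.68] M [-0.021 -0.015  0.012] w 21.6 q [ 0.34  0.68  0.09  1.66 -0.08  0.8   1.29]
axes x [ 7.365e-01 -6.764e-01  5.000e-04] y [ 5.e-04 -3.e-04 -1.e+00] z [6.764e-01 7.365e-01 1.000e-04]
tool delta [-1.9 16.5  1.2]
t 8.7 pos [ 567.63 -266.15  156.62] F [-0.63  0.14 -0.68] M [ 0.007 -0.024  0.054] w 21.5 q [ 0.34  0.68  0.09  1.66 -0.08  0.8   1.29]
axes x [ 7.365e-01 -6.764e-01  6.000e-04] y [ 6.e-04 -2.e-04 -1.e+00] z [6.764e-01 7.365e-01 2.000e-04]
```

View pics/c2.png

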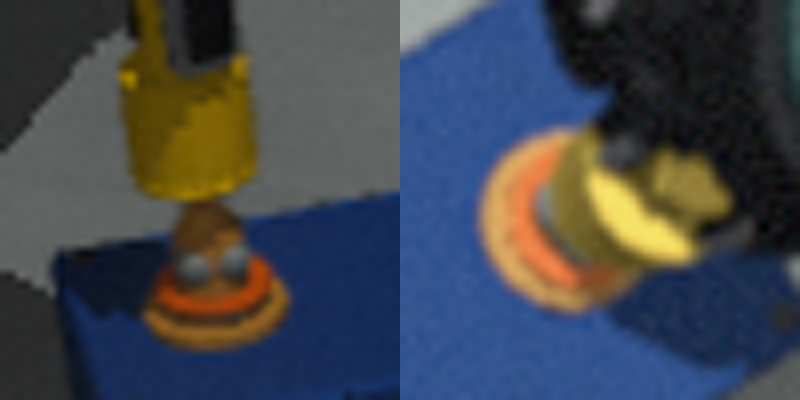

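The cap rim is just above the tip, about 1.5 px (~3 mm) too far to the left (−y) at scene crop x≈193 against 208. The arm pose agrees, so I correct that and go down slowly.

Request:
{"api": "play_rows", "payload": {"rows": [[[0,0,0,-1.1,0,0.8,10],[0,0,0,-1.1,0,0.8,10],[0,0,0,0,2,0,10],[0,0,0,0,3,0,10],[0,0,0,0,3,0,10],[0,0,0,0,2,0,10],[0,0,0,0,2,0,10],[0,0,0,0,0,0,10]]]}}

```text
time: 9.7
ee_pos: [566.8, -263.3, 144.1]
eef_rot: [-1.492, 0.581, -0.581]
wrist_force: [0.1, -0.5, -1.4]
width: 21.4
```

Run:
```python
from h import *
from rig import capture
rel([567,-264,133])
for n in("scene","top"):
    c=capture(n);P=proj(c,[567,-264.5,100])
    im=crop(c["color"],P[0],P[1],25,8,0);globals()[n]=im
cv2.imwrite("pics/c3.png",np.hstack([scene,top]))
rel(None)
```

```text
t 9.7 pos [ 566.76 -263.35  144.07] F [ 0.08 -0.51 -1.44] M [ 0.046  0.028 -0.059] w 21.4 q [ 0.33  0.69  0.09  1.68 -0.08  0.78  1.29]
axes x [ 7.366e-01 -6.764e-01 -4.000e-04] y [-4.e-04  1.e-04 -1.e+00] z [ 6.764e-01  7.366e-01 -2.000e-04]
tool delta [ 0.6 11.1 -0.3]
t 9.8 pos [ 566.91 -263.38  144.32] F [ 0.63  0.36 -0.91] M [ 0.037 -0.039 -0.053] w 21.5 q [ 0.33  0.69  0.09  1.68 -0.08  0.78  1.29]
axes x [ 0.7366 -0.6764  0.    ] y [ 0. -0. -1.] z [0.6764 0.7366 0.    ]
```

View pics/c3.png

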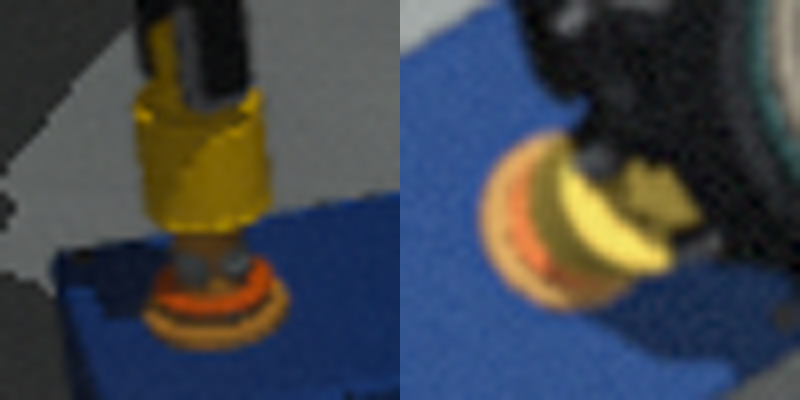

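The tip is now inside the mouth (rim x≈207 against post 211 in the scene crop), with no side force. I feel downward.

Request:
{"api": "play_rows", "payload": {"rows": [[[0,0,0,0,1.5,0,10],[0,0,0,0,1.5,0,10],[0,0,0,0,1.5,0,10],[0,0,0,0,1.5,0,10],[0,0,0,0,1,0,10],[0,0,0,0,1,0,10],[0,0,0,0,0,0,10],[0,0,0,0,0,0,10]]]}}

```text
time: 10.8
ee_pos: [566.9, -263.4, 136.3]
eef_rot: [-1.492, 0.581, -0.581]
wrist_force: [0.7, 0.9, -1.2]
width: 21.3
```

```bash
python3 -c "
from h import *
rel([567,-264,133])"
```

```text
t 10.8 pos [ 566.92 -263.38  136.32] F [ 0.71  0.89 -1.23] M [-0.035  0.005 -0.04 ] w 21.3 q [ 0.34  0.7   0.09  1.68 -0.08  0.76  1.29]
axes x [ 0.7366 -0.6764  0.    ] y [ 0. -0. -1.] z [0.6764 0.7366 0.    ]
tool delta [ 0.5  3.3 -0.4]
```

Request:
{"api": "play_rows", "payload": {"rows": [[[0,0,0,0,0.8,0,10],[0,0,0,0,0.8,0,10],[0,0,0,0,0.8,0,10],[0,0,0,0,0.8,0,10],[0,0,0,0,0.8,0,10],[0,0,0,0,0,0,10],[0,0,0,0,0,0,10],[0,0,0,0,0,0,10]]]}}

```text
time: 11.8
ee_pos: [566.9, -263.5, 132.3]
eef_rot: [-1.492, 0.581, -0.581]
wrist_force: [-0.8, -1.7, -0.1]
width: 21.5
```

```bash
python3 -c "
from h import *
rel([567,-264,129])"
```

```text
t 11.8 pos [ 566.86 -263.52  132.33] F [-0.8  -1.72 -0.07] M [-0.216  0.078  0.031] w 21.5 q [ 0.34  0.71  0.09  1.68 -0.09  0.75  1.29]
axes x [ 7.365e-01 -6.764e-01  1.000e-04] y [ 0.e+00 -2.e-04 -1.e+00] z [ 6.764e-01  7.365e-01 -1.000e-04]
tool delta [ 0.4  3.3 -0.3]
```

A light side push toward −y (and a moment) shows the post is slightly to −y of the cap. I comply ~0.9 mm and go on down.

Request:
{"api": "play_rows", "payload": {"rows": [[[0,0,0,0.2,0,-0.4,10],[0,0,0,0.2,0,-0.4,10],[0,0,0,0,0.5,0,10],[0,0,0,0,0.5,0,10],[0,0,0,0,0.5,0,10],[0,0,0,0,0.5,0,10],[0,0,0,0,0,0,10],[0,0,0,0,0,0,10]]]}}

```text
time: 12.8
ee_pos: [566.8, -264.7, 130.7]
eef_rot: [-1.492, 0.58, -0.582]
wrist_force: [-0.2, -1.4, 6.0]
width: 21.6
```

```bash
python3 -c "
from h import *
rel([567,-264,129])"
```

```text
t 12.8 pos [ 566.8  -264.74  130.72] F [-0.15 -1.39  6.02] M [-0.417  0.228 -0.014] w 21.6 q [ 0.34  0.71  0.09  1.68 -0.09  0.75  1.3 ]
axes x [ 0.7365 -0.6765  0.001 ] y [ 6.e-04 -8.e-04 -1.e+00] z [ 6.765e-01  7.365e-01 -1.000e-04]
tool delta [-0.4  1.7  0.7]
```

It lands on the catches at TCP z≈131 (Fz up ~7 N). I press on in small steps, easing 0.5 mm further toward −y.

Request:
{"api": "play_rows", "payload": {"rows": [[[0,0,0,0.3,0.4,-0.4,10],[0,0,0,0,0.6,0,10],[0,0,0,0,0.6,0,10],[0,0,0,0,0.6,0,10],[0,0,0,0,0.6,0,10],[0,0,0,0,0.2,0,10],[0,0,0,0,0,0,10],[0,0,0,0,0,0,10]]]}}

```text
time: 13.8
ee_pos: [567.1, -264.8, 127.9]
eef_rot: [-1.491, 0.58, -0.582]
wrist_force: [-0.3, 0.2, 7.0]
width: 21.5
```

```bash
python3 -c "
from h import *
rel([567,-264,129])"
```

```text
t 13.8 pos [ 567.14 -264.82  127.93] F [-0.32  0.17  6.96] M [-0.207  0.144  0.004] w 21.5 q [ 0.34  0.72  0.09  1.69 -0.09  0.74  1.3 ]
axes x [ 0.7366 -0.6763  0.0012] y [ 1.3e-03 -3.0e-04 -1.0e+00] z [6.763e-01 7.366e-01 6.000e-04]
tool delta [-0.7 -1.1  0.5]
```

Request:
{"api": "play_rows", "payload": {"rows": [[[0,0,0,0,0.6,0,10],[0,0,0,0,0.6,0,10],[0,0,0,0,0.6,0,10],[0,0,0,0,0.6,0,10],[0,0,0,0,0.6,0,10],[0,0,0,0,0.6,0,10],[0,0,0,0,0.4,0,10],[0,0,0,0,0,0,10]]]}}

```text
time: 14.8
ee_pos: [566.5, -264.6, 122.9]
eef_rot: [-1.491, 0.581, -0.581]
wrist_force: [1.4, -0.5, -0.4]
width: 21.7
```

```bash
python3 -c "
from h import *
rel([567,-264,129])"
```

```text
t 14.8 pos [ 566.47 -264.58  122.95] F [ 1.42 -0.5  -0.41] M [-0.22  -0.185  0.008] w 21.7 q [ 0.34  0.72  0.09  1.69 -0.09  0.73  1.3 ]
axes x [ 7.366e-01 -6.764e-01 -5.000e-04] y [-4.e-04  3.e-04 -1.e+00] z [ 6.764e-01  7.366e-01 -1.000e-04]
tool delta [-0.  -6.1  0.8]
```

The force fell to ~0 at z≈123: it is past the catches. I go on to the washer (expected at TCP z≈117).

Request:
{"api": "play_rows", "payload": {"rows": [[[0,0,0,0,0.8,0,10],[0,0,0,0,0.8,0,10],[0,0,0,0,0.8,0,10],[0,0,0,0,0.8,0,10],[0,0,0,0,0.8,0,10],[0,0,0,0,0.8,0,10],[0,0,0,0,0,0,10],[0,0,0,0,0,0,10]]]}}

```text
time: 15.8
ee_pos: [566.5, -264.7, 118.5]
eef_rot: [-1.492, 0.581, -0.581]
wrist_force: [0.7, -1.6, -2.5]
width: 21.7
```

```bash
python3 -c "
from h import *
rel([567,-264,129])"
```

```text
t 15.8 pos [ 566.48 -264.69  118.52] F [ 0.7  -1.57 -2.54] M [-0.242 -0.102  0.035] w 21.7 q [ 0.34  0.73  0.09  1.69 -0.09  0.73  1.3 ]
axes x [ 7.366e-01 -6.764e-01 -2.000e-04] y [-2.e-04  1.e-04 -1.e+00] z [ 0.6764  0.7366 -0.    ]
tool delta [ -0.1 -10.5   0.9]
```

The cap is being drawn down (Fz −2.5): this is the click. I continue into the washer.

Request:
{"api": "play_rows", "payload": {"rows": [[[0,0,0,0.3,0.6,-0.3,10],[0,0,0,0,0.6,0,10],[0,0,0,0,0.6,0,10],[0,0,0,0,0.6,0,10],[0,0,0,0,0.6,0,10],[0,0,0,0,0,0,10],[0,0,0,0,0,0,10],[0,0,0,0,0,0,10]]]}}

```text
time: 16.8
ee_pos: [566.7, -265.0, 115.7]
eef_rot: [-1.491, 0.581, -0.581]
wrist_force: [-1.9, 1.3, 5.8]
width: 21.5
```

```bash
python3 -c "
from h import *
rel([567,-264,129])"
```

```text
t 16.8 pos [ 566.7  -265.04  115.67] F [-1.87  1.28  5.79] M [ 0.297  0.295 -0.038] w 21.5 q [ 0.34  0.73  0.09  1.69 -0.09  0.72  1.3 ]
axes x [ 7.366e-01 -6.763e-01  1.000e-04] y [ 2.e-04  1.e-04 -1.e+00] z [6.763e-01 7.366e-01 2.000e-04]
tool delta [ -0.5 -13.3   1. ]
```

Request:
{"api": "play_rows", "payload": {"rows": [[[0,0,0,-0.3,0.5,0,10],[0,0,0,0,0.5,0,10],[0,0,0,0,0.5,0,10],[0,0,0,0,0.5,0,10],[0,0,0,0,0,0,10],[0,0,0,0,0,0,10],[0,0,0,0,0,0,10],[0,0,0,0,0,0,10]]]}}

```text
time: 17.8
ee_pos: [566.7, -265.0, 114.2]
eef_rot: [-1.492, 0.58, -0.582]
wrist_force: [-2.3, 1.8, 7.3]
width: 21.4
```

```bash
python3 -c "
from h import *
rel([567,-264,129])"
```

```text
t 17.8 pos [ 566.71 -265.02  114.23] F [-2.32  1.85  7.31] M [0.307 0.479 0.03 ] w 21.4 q [ 0.34  0.73  0.09  1.69 -0.09  0.72  1.3 ]
axes x [ 0.7366 -0.6763  0.0008] y [ 8.e-04 -2.e-04 -1.e+00] z [6.763e-01 7.366e-01 4.000e-04]
tool delta [ -0.5 -14.8   1. ]
```

Request:
{"api": "play_rows", "payload": {"rows": [[[0,0,0,-0.5,0.5,0,10],[0,0,0,0,0.5,0,10],[0,0,0,0,0.5,0,10],[0,0,0,0,0.5,0,10],[0,0,0,0,0,0,10],[0,0,0,0,0,0,10],[0,0,0,0,0,0,10],[0,0,0,0,0,0,10]]]}}

```text
time: 18.8
ee_pos: [566.7, -265.0, 112.9]
eef_rot: [-1.492, 0.579, -0.582]
wrist_force: [-1.8, 1.4, 11.5]
width: 21.7
```

```bash
python3 -c "
from h import *
rel([567,-264,129])"
```

```text
t 18.8 pos [ 566.69 -265.    112.86] F [-1.83  1.38 11.47] M [ 0.264  0.609 -0.021] w 21.7 q [ 0.34  0.74  0.09  1.7  -0.09  0.71  1.3 ]
axes x [ 0.7366 -0.6764  0.0018] y [ 1.7e-03 -8.0e-04 -1.0e+00] z [6.764e-01 7.366e-01 6.000e-04]
tool delta [ -0.4 -16.1   1. ]
```

Request:
{"api": "play_rows", "payload": {"rows": [[[0,0,0,-0.4,0.4,0,10],[0,0,0,0,0.4,0,10],[0,0,0,0,0.4,0,10],[0,0,0,0,0,0,10],[0,0,0,0,0,0,10],[0,0,0,0,0,0,10],[0,0,0,0,0,0,10],[0,0,0,0,0,0,10]]]}}

```text
time: 19.8
ee_pos: [566.7, -265.0, 112.6]
eef_rot: [-1.492, 0.579, -0.583]
wrist_force: [-3.8, 0.3, 16.5]
width: 21.8
```

```bash
python3 -c "
from h import *
rel([567,-264,129])"
```

```text
t 19.8 pos [ 566.74 -265.02  112.63] F [-3.76  0.34 16.45] M [ 0.374  0.736 -0.024] w 21.8 q [ 0.34  0.74  0.09  1.7  -0.09  0.71  1.3 ]
axes x [ 0.7365 -0.6764  0.0029] y [ 0.0028 -0.0013 -1.    ] z [0.6764 0.7365 0.0009]
tool delta [ -0.5 -16.4   0.9]
```

The force climbs with hardly any travel now (0.25 mm for +5 N), so this is the stop, at the predicted TCP z≈112.6. I add a little press for margin, then look.

Request:
{"api": "play_rows", "payload": {"rows": [[[0,0,0,-0.3,0.4,-0.2,10],[0,0,0,0,0.4,0,10],[0,0,0,0,0.2,0,10],[0,0,0,0,0,0,10],[0,0,0,0,0,0,10],[0,0,0,0,0,0,10],[0,0,0,0,0,0,10],[0,0,0,0,0,0,10]]]}}

```text
time: 20.8
ee_pos: [566.8, -265.1, 112.5]
eef_rot: [-1.492, 0.578, -0.584]
wrist_force: [-4.0, 2.1, 23.0]
width: 21.4
```

Run:
```python
from h import *
from rig import capture
rel([567,-264,133])
for n in("scene","top"):
    c=capture(n);P=proj(c,[567,-264.5,90])
    im=crop(c["color"],P[0],P[1],25,8,0);globals()[n]=im
    cv2.imwrite(f"pics/d_{n}.png",c["color"][:,:,::-1])
cv2.imwrite("pics/d.png",np.hstack([scene,top]))
```

```text
t 20.8 pos [ 566.8  -265.12  112.51] F [-3.97  2.09 22.98] M [ 0.448  1.055 -0.021] w 21.4 q [ 0.34  0.74  0.09  1.7  -0.09  0.71  1.3 ]
axes x [ 0.7365 -0.6764  0.004 ] y [ 0.0038 -0.0017 -1.    ] z [0.6764 0.7365 0.0013]
tool delta [ -0.5 -20.5   1. ]
```

View pics/d.png

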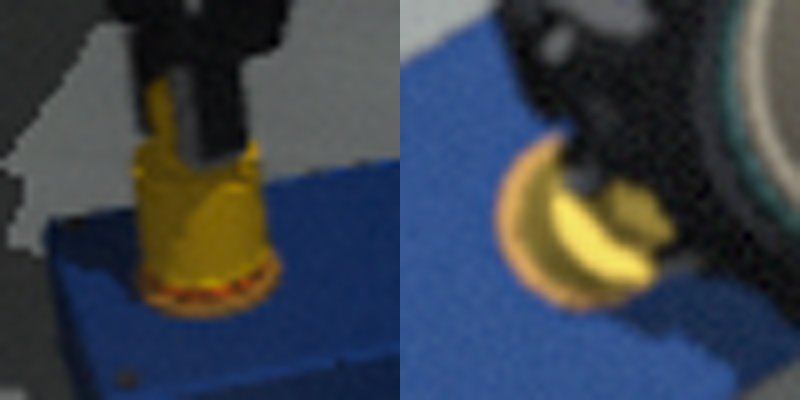

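View pics/d_scene.png

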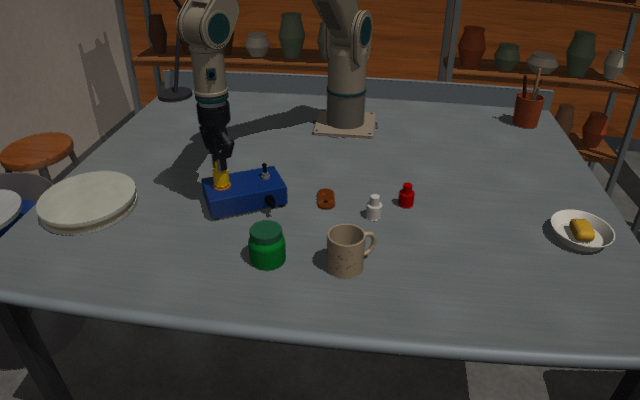

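The cap sits upright on the post with only a thin orange line above the flange (scene crop (210,285)). The switch, mug, tub and rib are where they were. The press is a steady ~23 N, above the 13 N the spring needs at its stop. I hand in while holding.

```bash
python3 -c "
from rig import job_done
print(job_done())
from h import *
rel(None)"
```

```text
the job is handed in; nothing more can be done
None
the job is handed in; nothing more can be done
```

I gripped the yellow cap by its knob and carried it over the post. I felt it onto the catches, easing off small side forces, and pressed straight down through the click until the washer reached its stop. I then handed the job in at about 21 s of the 48 s allowed, still holding the cap pressed home. `job_done()` gives no verdict, so success is not confirmed.

**Force readings on the way down:**

| Stage | TCP height (mm) | Vertical force (N) |
|---|---|---|
| Landed on the catches | 131 | about 7 |
| Click, cap drawn down | 118.5 | −2.5 |
| Into the washer, two readings | 115.7 and 112.9 | 5.8, then 11.5 |
| At the stop | 112.5 | 23 |

- **Washer stop:** I did not measure the washer directly. I infer it is at its stop because the last 2.2 mm of commanded press moved the arm only about 0.3 mm, and 23 N is well above the 13 N the spring needs there.
- **Last pictures:** They show the cap upright on the post with only a thin orange line above the flange. The switch, mug, tub, rib and look-alikes appear unmoved.
- **Small disagreements:** A side force of about 4.5 N was still there at the end. The scene camera also placed things a few millimetres off the top view. Neither looked large enough to matter.

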